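Seat the proud relay and shut its retaining lever

ROBOT

A 6-joint arm with a two-finger parallel gripper is mounted at the origin on a cart in front of the work surface, level with it; the furniture and walls round the work are solid. World frame = base frame: x ahead of the robot, y to its left, z up, the work surface at z = 0. Lengths are in mm, angles in rad, forces in N, time in s.
With the tool pointing down it reaches from about 300 to 775 mm from the base axis. Payload 14.6 kg.
Tool frame: the origin (TCP) lies between the finger pads; the fingertips stand 25 mm ahead of it and the grasp point (between the pads) lies 6 mm ahead of it; z points along the fingers, y is the line along which they close (so a half turn about z gives the same grasp; the last joint's range is limited). The gripper opens to 94 mm and grips with 3 to 60 N. Pads are 16 mm wide; open, the fingers measure 119 mm over their backs; the gripper's body (75 mm by 177 mm) begins 78 mm behind the grasp point.
Start: joints at [1.156, 0.3, 1.521, -0, 1.321, -0.067], TCP at [187.454, 517.06, 230.446] pointing down, gripper open.
Joint ranges: [-3.03, 3.03], [-0.79, 2.21], [0.23, 2.52], [-1.04, 4.18], [0, 3.07], [-2.55, 2.55]. Speed limits (rad/s): [2.22, 2.22, 2.57, 3.14, 3.14, 3.14].

INTERFACE

Orientations are given as [roll, pitch, yaw] about the fixed x, y, z axes, in that order (R = Rz(yaw) Ry(pitch) Rx(roll)).
In Python, from cell import manip gives the robot as it stands. The module is installed in compiled form; this text tells all that it offers.
- The arm moves only by the tool step_arm, never from a script. Its argument "series" is one flat list of numbers, 5 for each row, row after row: the shift along the world's x, y, z in mm, then the turn about the world's z in rad, then the closure, from 0 (fully open) to 1 (shut). In form: [dx, dy, dz, spin, jaw, dx, dy, dz, spin, jaw, ...]. A call has 1 to 20 rows; each row shifts and turns the commanded pose from where the row before left it; what a row does not reach is not made up. A row lasts 1/8 s, in which the tool goes at most 62.5 mm and 10.7 degrees, less where a joint would pass 70% of its speed; a pose out of reach is approached as far as the arm can. A call is refused whole if a number of a shift passes 62.5 or a number of a turn 0.188, either way. A call with a gripper value outside its range is refused whole. The fingers move at their own pace and stop on an object; "squeeze" is the grip in N (left out, the last holds). Time passes only in rows, so rows that do not move let the fingers close. It gives the time, the measured TCP pose, the force, the opening and the grip force at its end, in the units of the state.
- manip.read_state(): the state, without advancing time (a new reading comes with each control period).
- manip.camera(name): name is "scene" or "top" or "wrist"; returns (picture, depth): 420x560x3 uint8, blue, green, red; 420x560 float32, mm along the optical axis (not along the pixel's ray), 0 where there is no reading.
- manip.camera_info(name): a dict with "fovy" (degrees; the focal length in pixels is half the picture's height over the tangent of half this angle, whatever the lens; pixels are square), "cx", "cy" (the principal point, pixels), "eye" and "orientation" of the camera in the world. Camera axes: x right, y down, z forward; pixel columns grow to the right and rows downward; lengths in mm; the calibration is good to about 2 mm. A picture is of the moment at which its call begins: read the wrist's pose just before it. camera_info takes no time and is no camera call; for the wrist camera it gives the pose at the moment of the call.
- manip.sign_off(): hands the job in; it is judged then, once.
The state is a dict: "clock": time; "joints": joint angles; "qd": joint speeds; "effort": joint torques, N m; "eef_pos": TCP position; "eef_rot": TCP orientation; "wrist_force": force on the tool from outside, world axes, zero at the start; "moment": the same for the moment, N m; "finger_gap": finger opening in mm; "finger_force": force on a finger pad.
Only numpy, scipy, OpenCV 4.12 (cv2) and the standard library are available. Lean on these libraries where they do the work, as an engineer would, in place of code of your own. Each camera call takes 0.05 s, during which the arm holds its last target. There are 200 camera calls.

TASK

One of the four plug-in relays on the panel was left standing proud in its socket with its retaining lever hanging open: press it gently down with the fingertips until it is fully home, then push its lever upright until it is fully shut over the relay. Only push - do not pull the relay up - and do not touch the other three relays, their sockets or their levers, or disturb the two small cartons and the screwdriver lying near the panel. Withdraw afterwards.

Things in the scene. Friction and masses are not known exactly. Their poses are not given: they have to be found in the camera images.
- back_plate: panel back-plate fixed flat on the worktop: white painted steel sheet 190 (x) x 320 (y) x 3 mm, origin at the centre of its underside, z up. A rail along y at x = +4 mm carries four relay stations at y = -100, -56, -12, +32 mm (which is where changes), then end stops and terminals 46 mm high at y = +57 to +121. A slotted wiring duct 39 mm high runs along the far edge, x = +58 to +84.
- station_loose: the relay station to work on: black socket fixed on the rail, 82 (x) x 40 (y) mm, with a white relay plugged in (the only one that stands higher) and a grey lever. Origin at the relay's centre in plan, on the plate's top (3 mm above the worktop); z up, y along the rail, x from the lever side towards the duct. Socket 36 mm high in the middle (46 mm of x), 25 mm at its ends.
- relay_loose (a joint): how far the proud relay stands above fully home, m: 0 is home (hard stop), 0.006 to 0.010 at the start. The relay is 36 x 36 mm in plan and 50 mm tall; home, its top is 86 mm above the station's origin. It slides down under about 5 N and stays where it is left.
- lever_loose (a joint): opening of that relay's lever, rad: 0 shut (hard stop), 0.4 to 0.65 at the start. Lever 20 mm wide (y), 3 mm thick, hinged about y at the station's x = -26, z = 34 mm; open, it leans out to -x. Shut, it is upright, top 105 mm above the origin, nose 8 mm over the relay's edge. Moves at 1.5 N square to the lever at the tab, and stays. A relay proud by over about 2 mm blocks its nose at 0.15.
- relay_loose_top (a point): centre of the flat top face (36 x 36 mm) of the proud relay; moves with it; axes as the station's.
- lever_loose_tab (a point): point on the thumb tab of the open lever, 68 mm from its hinge and 3 mm short of its upper end, on its centre line, within 3 mm of its outer (-x) face; moves with it. When shut it lies 26 mm to the -x side of the relay's centre and 102 mm above the station's origin.
- station_a: one of three finished stations, same shape, size and axes as the loose one; relay home (top 86 mm), lever shut (top 105 mm above its origin): leave it alone.
- station_b: another finished relay station, same description: leave it alone.
- station_c: another finished relay station, same description: leave it alone.
- lever_a (a joint): lever of station a, 0 = shut (as it is at the start)
- lever_b (a joint): lever of station b, 0 = shut (as it is at the start)
- lever_c (a joint): lever of station c, 0 = shut (as it is at the start)
- relay_carton: small printed carton 34 x 50 x 19 mm lying loose beside the -y end of the plate; origin at the centre of its underside: leave it alone.
- relay_carton_2: second such carton, near the first: leave it alone.
- small_screwdriver: small screwdriver with a dark handle, 125 mm long (along its x), 17 mm thick, lying loose beside the +y end of the plate; origin at the centre of its underside: leave it alone.

How it is judged:
By the outcome, as a careful person would: the job done as asked, in the order asked, and still so for the second after the job is handed in, with the robot touching nothing.
It also fails if it takes over 45 s, if anything falls off the work surface, if the arm or the gripper's body presses on something with over 40 N, if the wrist force passes 120 N, or if a joint passes its speed limit or range.

## Working session

There is one attempt and no reset: what is moved stays moved. The work goes in short steps, Python scripts to look and compute and a tool call to move; the robot and the scene stay as the last step left them, time stands still between calls to the robot, and variables do not carry over. Pictures are saved under pics/ and viewed, at most 10 in all, crops included, and the job is handed in when it is done.

Besides the shell and the picture viewer there is one more tool, called after "Call:" as name(argument=value, ...) on one line, values as JSON. step_arm: Moves the arm, as the interface text tells. Its arguments: {"type":"object","properties":{"series":{"type":"array"},"squeeze":{"type":"number"}},"required":["series"]}

```bash
mkdir -p pics; cat > h.py <<'E'
import numpy as np, cv2
from cell import manip
def cam(n):
    i=manip.camera_info(n); p,d=manip.camera(n); return i,p,d
def R(i):
    o=np.array(i["orientation"],float)
    if o.shape==(3,3): return o
    from scipy.spatial.transform import Rotation as Ro
    return Ro.from_euler('xyz',o).as_matrix() if o.size==3 else Ro.from_quat(o).as_matrix()
def pts(i,d):
    h,w=d.shape; f=h/2/np.tan(np.radians(i["fovy"])/2)
    v,u=np.mgrid[:h,:w]
    P=np.stack([(u-i["cx"])/f*d,(v-i["cy"])/f*d,d],-1)
    return P@R(i).T+np.array(i["eye"])
E
python3 - <<'E'
from h import *
for n in("top","scene"):
    i,p,d=cam(n); print(n,i); cv2.imwrite(f"pics/{n}0.png",p); np.savez(f"{n}0.npz",p=p,d=d,P=pts(i,d))
print(manip.read_state())
E
```

```text
top {'fovy': 45.287031553767385, 'cx': 273.14794655127986, 'cy': 214.45841818773962, 'eye': array([ 341.8975085 ,   85.02356731, 1049.09287934]), 'orientation': array([-2.99456443e+00,  2.50924514e-03, -1.58069394e+00])}
scene {'fovy': 51.62253068328725, 'cx': 274.43617292976853, 'cy': 213.00173884666253, 'eye': array([ -89.49088177, -569.64061256,  653.24883805]), 'orientation': array([-2.14555703,  0.0078636 , -0.72928972])}
{'clock': 0.1, 'joints': array([ 1.15638937e+00,  3.00421838e-01,  1.52148548e+00, -3.48700972e-06,
        1.32069906e+00, -6.65911903e-02]), 'qd': array([ 0.00026115, -0.00055353, -0.00080084, -0.00110058,  0.00178059,
       -0.00041531]), 'effort': array([ 5.08359644e-04, -5.32641578e+01, -3.53280866e+01,  7.08890310e-02,
        2.34923355e-02, -1.11461284e-04]), 'eef_pos': array([187.3844656 , 516.88562668, 229.95377967]), 'eef_rot': array([-3.14058096e+00, -6.40847735e-05,  2.79377772e+00]), 'wrist_force': array([0.4043614 , 0.65593117, 0.85382536]), 'moment': array([-0.00621068,  0.01194756, -0.00179434]), 'finger_force': 0.0, 'finger_gap': 93.99404010500436}
```

View pics/top0.png

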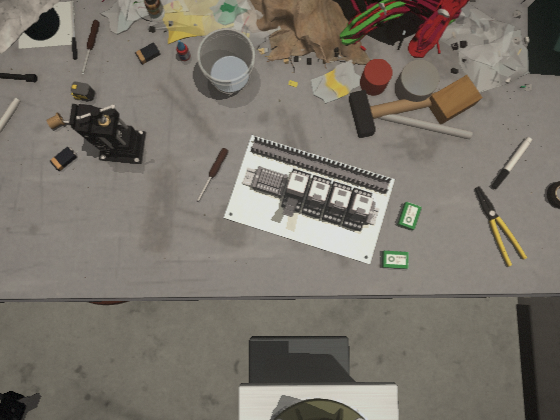

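View pics/scene0.png

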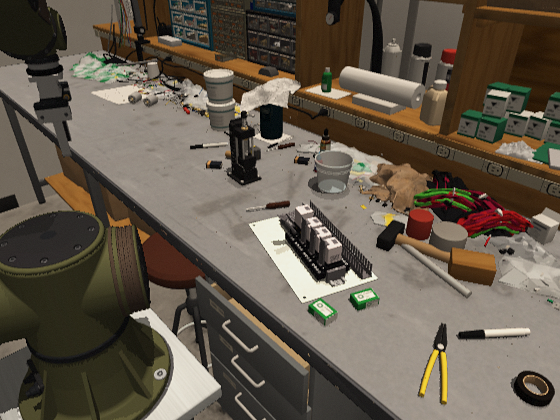

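The top view shows the plate (corners about (252,136), (394,178), (370,263), (224,217)). The relays lie along a row at about (297,182) to (362,207), and the open lever seems to be at (288,210), on the leftmost (+y) relay. The scene view agrees. Next I'll measure the plate and relay tops.

```bash
python3 - <<'E'
from h import *
z=np.load("top0.npz"); p,d,P=z['p'],z['d'],z['P']
hsv=cv2.cvtColor(p,cv2.COLOR_BGR2HSV)
sub=np.zeros(d.shape,bool); sub[130:270,215:400]=1
m=((hsv[...,2]>170)&(hsv[...,1]<50)&sub&(P[...,2]<15)&(d>0))
m=cv2.morphologyEx(m.astype('uint8'),cv2.MORPH_OPEN,np.ones((3,3)))
print("platez",np.median(P[...,2][m>0]))
i=manip.camera_info("top"); f=210/np.tan(np.radians(i["fovy"])/2)
v,u=np.nonzero(m); r=np.stack([(u-i["cx"])/f,(v-i["cy"])/f,np.ones(len(u))],-1)@R(i).T
e=np.array(i["eye"]); Q=e+r*((3-e[2])/r[:,2])[:,None]
rect=cv2.minAreaRect(Q[:,:2].astype('float32')); print(rect, cv2.boxPoints(rect))
zz=P[...,2]
w=((hsv[...,2]>110)&(hsv[...,1]<60)&sub&(zz>78)&(zz<112)).astype('uint8')
n,l,s,c=cv2.connectedComponentsWithStats(w)
for k in range(1,n):
    if s[k,4]>15:
        q=P[l==k]; print(s[k],c[k].round(1),np.median(q,0).round(1),cv2.minAreaRect(q[:,:2].astype('float32')))
cv2.imwrite("pics/topcrop.png",cv2.resize(p[130:270,215:400],None,fx=4,fy=4,interpolation=cv2.INTER_CUBIC))
z=np.load("scene0.npz"); 
cv2.imwrite("pics/scenecrop.png",cv2.resize(z['p'][190:310,240:390],None,fx=5,fy=5,interpolation=cv2.INTER_CUBIC))
E
```

```text
platez 3.6179837966431023
((531.3516235351562, 9.626983642578125), (320.76080322265625, 189.11798095703125), 71.67984771728516) [[ 391.17358  -112.902145]
 [ 570.7061   -172.34691 ]
 [ 671.52966   132.15611 ]
 [ 491.99713   191.60088 ]]
[287 172  22  21 302] [297.5 182.2] [545.2  38.4  98.8] ((545.3074340820312, 38.569969177246094), (33.59269714355469, 34.37803649902344), 70.81449127197266)
[309 180  21  22 321] [318.8 190.5] [530.6  -2.7  89.7] ((527.186767578125, -2.2657432556152344), (34.5843391418457, 42.57948684692383), 72.60310363769531)
[330 187  22  22 323] [340.5 197.2] [516.8 -44.1  90. ] ((514.17138671875, -44.03946304321289), (34.35734176635742, 42.995357513427734), 72.03881072998047)
[352 194  22  22 330] [362.2 204. ] [502.7 -85.8  90. ] ((500.2942810058594, -85.82621765136719), (34.48589324951172, 42.728084564208984), 71.12411499023438)
[283 209  11   8  25] [288.3 213.7] [483.8  57.6  95.2] ((485.7266845703125, 57.490623474121094), (18.897403717041016, 9.602880477905273), 61.217811584472656)
```

View pics/topcrop.png

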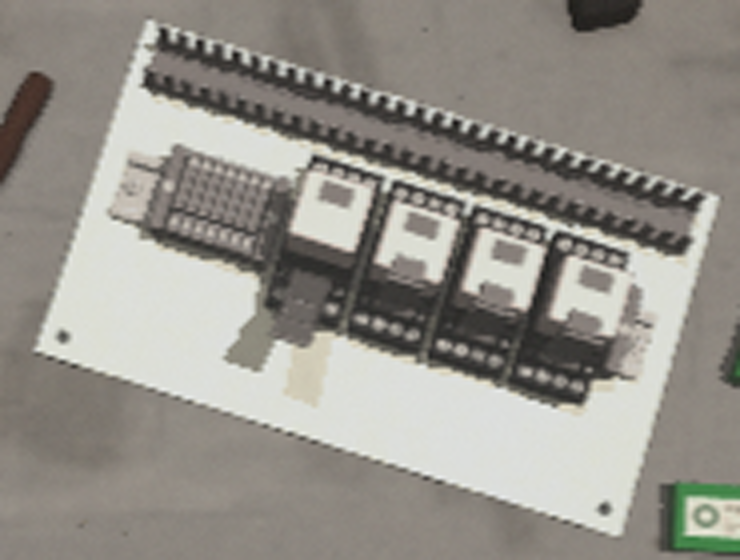

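View pics/scenecrop.png

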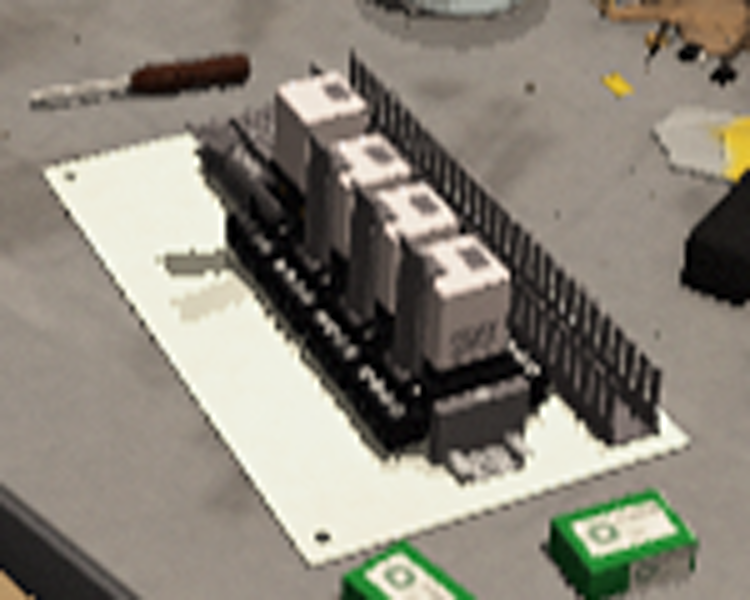

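The loose station is the +y one: its relay top is at (545, 38.6, 98), about 9 mm proud, and its lever is open about 0.57 rad. The plate yaw is -0.3195 rad, and the tool is already nearly aligned with it. I'll move above the relay with the jaws closed.

Call:
step_arm(series=[24,-32,0,0.028,1,24,-32,0,0,1,24,-32,0,0,1,24,-32,0,0,1,24,-32,0,0,1,24,-32,0,0,1,24,-32,0,0,1,24,-32,0,0,1,24,-32,0,0,1,24,-32,0,0,1,24,-32,0,0,1,24,-32,0,0,1,24,-32,0,0,1,24,-32,0,0,1,22,-30,0,0,1,0,0,0,0,1,0,0,0,0,1], squeeze=10)

```text
clock: 2.22
eef_pos: [545.1, 39.4, 230.1]
eef_rot: [-3.141, -0.001, 2.822]
wrist_force: [0.0, -0.1, 0.7]
finger_gap: 0.5
finger_force: 0.0
```

```bash
python3 - <<'E'
from h import *
i,p,d=cam("wrist"); print(i,manip.read_state()["eef_pos"]); cv2.imwrite("pics/w1.png",p); P=pts(i,d)
np.savez("w1.npz",p=p,d=d,P=P)
hsv=cv2.cvtColor(p,cv2.COLOR_BGR2HSV)
c,s=np.cos(-.3195),np.sin(-.3195)
L=P.copy(); dx,dy=P[...,0]-545.2,P[...,1]-38.7
L[...,0]=c*dx+s*dy; L[...,1]=-s*dx+c*dy
a=(abs(L[...,0])<24)&(abs(L[...,1])<21)&(L[...,2]>92)&(L[...,2]<104)&(d>0)
if a.any(): q=L[a]; print("relay",a.sum(),np.percentile(q,[2,50,98],axis=0).round(1))
a=(L[...,0]<-26)&(L[...,0]>-85)&(abs(L[...,1])<18)&(L[...,2]>60)&(L[...,2]<110)&(d>0)
if a.any(): q=L[a]; print("lever",a.sum(),np.percentile(q,[2,50,98],axis=0).round(1))
E
```

```text
{'fovy': 63.3638079839758, 'cx': 276.920769802754, 'cy': 208.46187665481202, 'eye': array([474.80128968,  61.75682716, 384.08715852]), 'orientation': array([2.88471424e+00, 1.85755036e-03, 1.25099173e+00])} [545.01868995  39.69521364 230.31846874]
relay 1557 [[-18.5 -19.1  94.4]
 [ -2.6  -2.5  97.8]
 [ 15.6  13.9  99.3]]
lever 749 [[-67.7 -12.3  61.3]
 [-54.9  -2.4  88.8]
 [-37.6   6.8  95.2]]
```

View pics/w1.png

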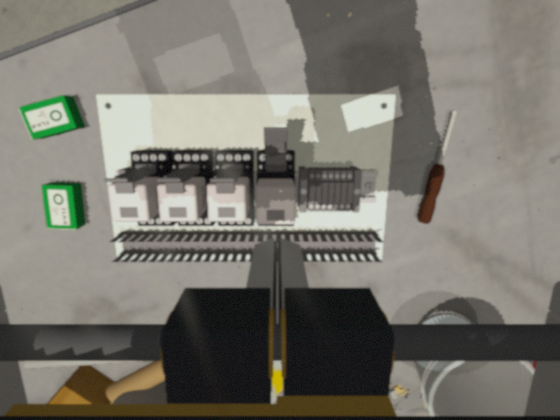

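The wrist view shows the fingertips at (278,245), in line with the proud relay at (276,195) and its open lever at (276,145). The neighbours are well clear. Now I'll descend.

Call:
step_arm(series=[0,-1,-15,0,1,0,0,-20,0,1,0,0,-20,0,1,0,0,-20,0,1,0,0,-15,0,1,0,0,-8,0,1,0,0,0,0,1,0,0,0,0,1])

```text
clock: 3.28
eef_pos: [545.7, 38.1, 133.1]
eef_rot: [3.141, 0.001, 2.822]
wrist_force: [-0.4, -0.7, 0.2]
finger_gap: 0.4
finger_force: 0.0
```

Call:
step_arm(series=[0,0,-2,0,1,0,0,-2,0,1,0,0,-2,0,1,0,0,-1,0,1,0,0,-1,0,1,0,0,0,0,1,0,0,0,0,1])

```text
clock: 4.15
eef_pos: [545.5, 38.1, 124.5]
eef_rot: [3.142, 0.0, 2.822]
wrist_force: [0.2, -0.5, -0.2]
finger_gap: 0.4
finger_force: 0.0
```

Call:
step_arm(series=[0,0,-1,0,1,0,0,-1,0,1,0,0,-1,0,1,0,0,-1,0,1,0,0,0,0,1])

```text
clock: 4.78
eef_pos: [545.5, 38.1, 120.4]
eef_rot: [3.142, 0.0, 2.822]
wrist_force: [-0.4, 0.1, 2.4]
finger_gap: 0.3
finger_force: 1.4
```

Call:
step_arm(series=[0,0,-1,0,1,0,0,-1,0,1,0,0,-1,0,1,0,0,0,0,1])

```text
clock: 5.28
eef_pos: [545.5, 38.1, 117.3]
eef_rot: [3.142, 0.0, 2.822]
wrist_force: [1.2, 0.0, 2.4]
finger_gap: 0.6
finger_force: 1.1
```

Call:
step_arm(series=[0,0,-1,0,1,0,0,-1,0,1,0,0,0,0,1])

```text
clock: 5.65
eef_pos: [545.5, 38.1, 115.3]
eef_rot: [3.142, 0.0, 2.822]
wrist_force: [0.9, -0.2, 2.6]
finger_gap: 0.2
finger_force: 1.1
```

Call:
step_arm(series=[0,0,-0.5,0,1,0,0,-0.5,0,1,0,0,0,0,1])

```text
clock: 6.02
eef_pos: [545.5, 38.1, 114.4]
eef_rot: [3.142, 0.0, 2.822]
wrist_force: [1.4, 0.6, 3.6]
finger_gap: 0.5
finger_force: 1.7
```

Call:
step_arm(series=[0,0,-0.4,0,1,0,0,0,0,1])

```text
clock: 6.28
eef_pos: [545.5, 38.0, 114.3]
eef_rot: [3.142, 0.0, 2.822]
wrist_force: [-0.4, -0.1, 5.3]
finger_gap: 0.5
finger_force: 3.0
```

Call:
step_arm(series=[0,0,-0.3,0,1,0,0,0,0,1])

```text
clock: 6.52
eef_pos: [545.6, 38.1, 114.2]
eef_rot: [3.141, 0.0, 2.822]
wrist_force: [-0.7, -0.3, 8.8]
finger_gap: 0.4
finger_force: 4.4
```

Call:
step_arm(series=[0,0,-0.6,0,1,0,0,0,0,1])

```text
clock: 6.78
eef_pos: [545.7, 38.1, 114.1]
eef_rot: [3.141, 0.001, 2.822]
wrist_force: [-2.4, 0.4, 15.7]
finger_gap: 0.6
finger_force: 7.2
```

The relay is home: it stalled at a fingertip height of 89 mm with 15.7 N. Next I'll go up, over and outside the lever.

Call:
step_arm(series=[0,0,11,0,1,0,0,20,0,1,0,0,20,0,1,-19,6,0,0,1,-19,6,0,0,1,-19,6,0,0,1,-19,6,0,0,1,-19,6,0,0,1,0,0,0,0,1,0,0,0,0,1])

```text
clock: 8.02
eef_pos: [450.9, 67.9, 164.3]
eef_rot: [3.142, 0.0, 2.822]
wrist_force: [-0.6, -0.4, 0.9]
finger_gap: 0.5
finger_force: 0.0
```

```bash
python3 - <<'E'
from h import *
z0=np.load("top0.npz")
i,p,d=cam("scene"); P=pts(i,d)
cv2.imwrite("pics/s2.png",cv2.resize(p[170:310,230:390],None,fx=4.2,fy=4.2,interpolation=cv2.INTER_CUBIC))
i,p,d=cam("top"); P=pts(i,d)
c,s=np.cos(-.3195),np.sin(-.3195)
L=P.copy(); dx,dy=P[...,0]-545.2,P[...,1]-38.7
L[...,0]=c*dx+s*dy; L[...,1]=-s*dx+c*dy
for k in range(4):
    a=(abs(L[...,0]-5)<9)&(abs(L[...,1]+44*k)<12)&(L[...,2]>70); print(k,a.sum(),np.median(L[...,2][a]) if a.any() else 0)
E
```

```text
0 0 0
1 0 0
2 109 89.45148000192955
3 113 89.43209757474324
```

View pics/s2.png

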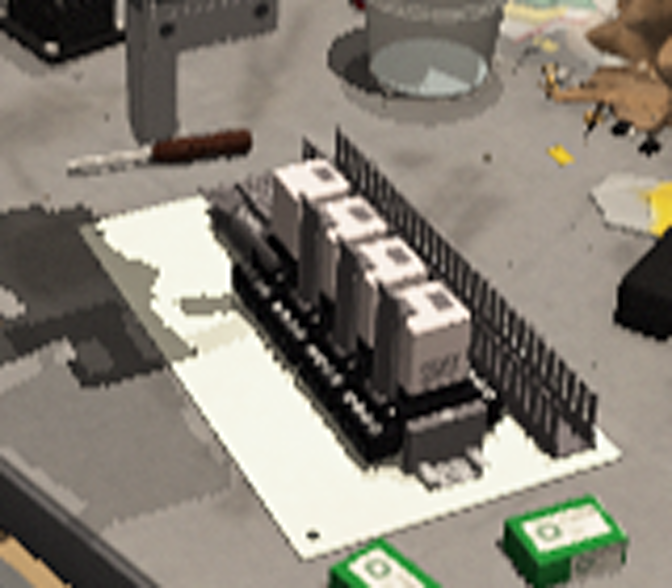

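The scene view shows the four relay tops in one level line from (312,175) to (440,300). The tool is clear and the lever is still open. Now I'll lower outside the lever and push towards +x.

Call:
step_arm(series=[0,0,-15,0,1,0,0,-20,0,1,0,0,-16,0,1,0,0,0,0,1,4.7,-1.6,0,0,1,4.7,-1.6,0,0,1,4.7,-1.6,0,0,1,2.8,-0.9,0,0,1,2.8,-0.9,0,0,1,2.8,-0.9,0,0,1,0,0,0,0,1])

```text
clock: 9.5
eef_pos: [473.0, 60.5, 113.1]
eef_rot: [-3.142, -0.0, 2.822]
wrist_force: [-1.6, 0.1, 1.3]
finger_gap: 0.3
finger_force: 0.9
```

Call:
step_arm(series=[1.9,-0.6,0,0,1,1.9,-0.6,0,0,1,1.9,-0.7,0,0,1,1.9,-0.6,0,0,1,1.9,-0.6,0,0,1,1.9,-0.7,0,0,1,0,0,0,0,1])

```text
clock: 10.38
eef_pos: [484.6, 56.7, 113.1]
eef_rot: [3.142, 0.0, 2.822]
wrist_force: [-0.8, 0.1, 0.4]
finger_gap: 0.5
finger_force: 0.3
```

Call:
step_arm(series=[1.9,-0.6,0,0,1,1.9,-0.6,0,0,1,1.9,-0.7,0,0,1,1.9,-0.6,0,0,1,1.9,-0.6,0,0,1,1.9,-0.7,0,0,1,1.9,-0.6,0,0,1,1.9,-0.6,0,0,1,0,0,0,0,1])

```text
clock: 11.5
eef_pos: [499.7, 51.7, 113.1]
eef_rot: [3.142, 0.0, 2.822]
wrist_force: [0.6, 0.3, 0.6]
finger_gap: 0.4
finger_force: 0.1
```

Call:
step_arm(series=[1.9,-0.6,0,0,1,1.0,-0.3,0,0,1,1.0,-0.3,0,0,1,0.9,-0.3,0,0,1,0,0,0,0,1])

```text
clock: 12.12
eef_pos: [504.4, 50.2, 113.1]
eef_rot: [3.142, 0.0, 2.822]
wrist_force: [-0.2, -0.1, -0.1]
finger_gap: 0.5
finger_force: 0.3
```

```bash
python3 - <<'E'
from h import *
i,p,d=cam("wrist"); a=p[90:290,180:380]
i,q,d=cam("scene"); b=q[190:310,240:360]
cv2.imwrite("pics/s3.png",np.hstack([cv2.resize(a,(400,400),interpolation=cv2.INTER_CUBIC),cv2.resize(b,(400,400),interpolation=cv2.INTER_CUBIC)]))
E
```

```text
(no output)
```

View pics/s3.png

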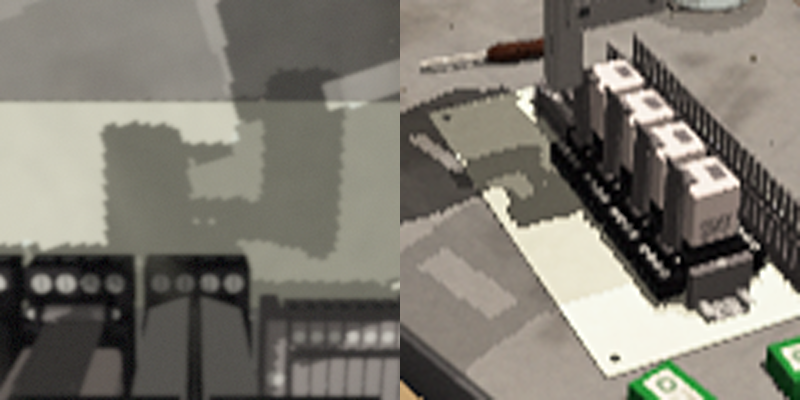

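The scene half shows the finger behind the loose lever at about (570,90) and the lever nearly upright. The wrist half shows only the fingers over the socket end. I'll keep pushing gently until the force rises.

Call:
step_arm(series=[1.0,-0.3,0,0,1,1.0,-0.3,0,0,1,0.9,-0.3,0,0,1,0,0,0,0,1])

```text
clock: 12.72
eef_pos: [507.3, 49.3, 113.1]
eef_rot: [-3.142, 0.0, 2.822]
wrist_force: [-1.7, 0.1, -0.1]
finger_gap: 0.5
finger_force: 0.3
```

Call:
step_arm(series=[1.0,-0.3,0,0,1,0,0,0,0,1])

```text
clock: 12.98
eef_pos: [508.3, 49.0, 113.1]
eef_rot: [-3.142, 0.0, 2.822]
wrist_force: [-1.0, 0.7, 0.5]
finger_gap: 0.5
finger_force: 0.4
```

Call:
step_arm(series=[1.0,-0.3,0,0,1,0,0,0,0,1])

```text
clock: 13.22
eef_pos: [509.3, 48.7, 113.2]
eef_rot: [-3.142, 0.0, 2.822]
wrist_force: [-0.3, -0.3, 1.6]
finger_gap: 0.5
finger_force: 0.4
```

Call:
step_arm(series=[0.5,-0.2,0,0,1,0,0,0,0,1])

```text
clock: 13.48
eef_pos: [509.8, 48.5, 113.1]
eef_rot: [-3.142, -0.0, 2.822]
wrist_force: [-1.2, 0.1, 0.0]
finger_gap: 0.4
finger_force: 0.5
```

Call:
step_arm(series=[0.5,-0.2,0,0,1,0,0,0,0,1])

```text
clock: 13.72
eef_pos: [510.1, 48.4, 113.1]
eef_rot: [-3.142, -0.0, 2.822]
wrist_force: [-2.5, 1.3, 2.2]
finger_gap: 0.6
finger_force: 1.6
```

Call:
step_arm(series=[0.5,-0.2,0,0,1,0,0,0,0,1])

```text
clock: 13.98
eef_pos: [510.5, 48.3, 113.1]
eef_rot: [-3.142, -0.001, 2.822]
wrist_force: [-5.2, 1.7, 2.3]
finger_gap: 0.5
finger_force: 2.7
```

Call:
step_arm(series=[0.5,-0.1,0,0,1,0,0,0,0,1])

```text
clock: 14.22
eef_pos: [510.7, 48.2, 113.1]
eef_rot: [-3.141, -0.001, 2.822]
wrist_force: [-7.7, 2.4, 4.6]
finger_gap: 0.4
finger_force: 3.7
```

Call:
step_arm(series=[0.5,-0.1,0,0,1,0,0,0,0,1])

```text
clock: 14.48
eef_pos: [511.0, 48.2, 113.0]
eef_rot: [-3.141, -0.002, 2.822]
wrist_force: [-9.7, 3.0, 4.7]
finger_gap: 0.6
finger_force: 4.7
```

Call:
step_arm(series=[-3.8,1.2,0,0,1,-9.5,3,0,0,1,-19,6,0,0,1,-19,6,0,0,1,0,0,30,0,1,0,0,40,0,1,0,0,40,0,1,-20,25,0,0,1,-20,45,0,0,1,-20,45,0,0,1,-20,45,0,0,1,-20,45,0,0,1,-20,45,0,0,1,-15,35,0,0,1,0,0,0,0,1,0,0,0,0,1])

```text
clock: 16.48
eef_pos: [325.4, 348.7, 223.1]
eef_rot: [-3.142, 0.0, 2.822]
wrist_force: [-0.4, -0.3, -0.0]
finger_gap: 0.4
finger_force: 0.0
```

```bash
python3 - <<'E'
from h import *
i,q,_=cam("scene"); b=q[190:310,240:360]
i,p,d=cam("top"); P=pts(i,d)
cv2.imwrite("pics/s4.png",np.hstack([cv2.resize(p[150:250,270:390],(396,330),interpolation=cv2.INTER_CUBIC),cv2.resize(b,(330,330),interpolation=cv2.INTER_CUBIC)]))
c,s=np.cos(-.3195),np.sin(-.3195)
dx,dy=P[...,0]-545.2,P[...,1]-38.7
x=c*dx+s*dy; y=-s*dx+c*dy; z=P[...,2]
for k in range(4):
    a=(abs(x-5)<9)&(abs(y+44*k)<12)&(z>70)
    l=(x<-10)&(x>-80)&(abs(y+44*k)<12)&(z>92)&(z<120)
    print(k,a.sum(),np.median(z[a]),"lever",l.sum(),x[l].min() if l.any() else 0,np.median(x[l]),np.median(z[l]))
E
```

```text
0 112 89.66577909912462 lever 55 -25.496407935934627 -17.609053590790154 94.97383203967922
1 117 89.61241186098005 lever 57 -25.919788973340772 -17.091675521416093 94.76046724994308
2 115 89.95861063850214 lever 60 -25.835216154592818 -17.731952779555087 95.55851289461873
3 114 89.75719259165237 lever 63 -25.57503134217123 -18.14058320476404 95.38242370536648
```

View pics/s4.png

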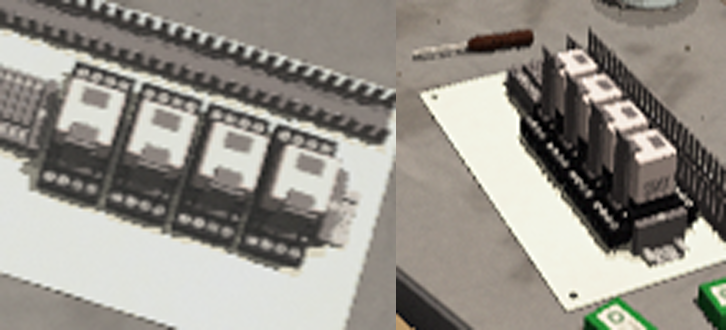

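All four stations now look the same: relay tops at about 89.7 mm and levers upright with noses over the relays, the loose one at (85,135) in the left half. I'll hand in.

```bash
python3 -c "
from cell import manip; print(manip.sign_off())"
```

```text
the job is handed in; nothing more can be done
None
```

The proud relay was pressed fully home, then its lever was pushed shut; both now measure the same as the other three stations, and the arm was withdrawn before I handed the job in at about 17 s.

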